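# Unsnap the lamp battery box cover

### The job

Take the cover off the bicycle lamp battery box held in the stand clamp: squeeze its orange snap tab towards the grey rib just until the catch lets go, without crushing the tab, and while it is squeezed lift the cover straight off, never shoving, pressing or pulling it hard (20 N) against the box. Then lay the cover gently, right way up, flat in the middle of the teal mat and let go. Leave the jar, bell, tire lever and seat post where they are.

Things in the scene. Friction and masses are not known exactly. Their poses are not given: they have to be found in the camera images.
- case: Fixed dark battery box in a red and steel stand clamp. Origin on the worktop under the box's middle, z up, x along its length towards the tab end. Box 102 x 66 mm (x, y), rim 90 mm above the origin. Clamp base 130 x 120 x 12 mm; its black knob sticks out to +y, 76 mm from the middle, 57 mm up. At the +x end a 5 mm ledge under the rim holds the tab's barb.
- cover: Loose grey cover, about 110 g, closed over the box. Origin: centre of its skirt's underside, at the start 76 mm above the case's origin, same axes. Outside 111 x 75 mm (x, y), flat top 17 mm above the origin. The skirt reaches 14 mm down round the box with 1.5 mm play each side: lift straight and level by 30 mm or more. Rib and tab plate stand on the top, both centred on y = 0.
- rib_face (a point): Middle of the outer face (looking to -x of the cover) of the rigid grey rib on the cover's top: 12 mm to -x from the cover's centre, 29 mm above its origin. Rib 24 mm wide (y), from 17 to 41 mm above the cover's origin. One finger goes here, the other on the tab plate's outer face, which looks to +x.
- tab: Orange snap tab, sliding in the cover towards -x when pressed; frame as the cover's, shifted by the press. Its finger plate is 20 mm wide (y), 18 to 42 mm above the cover's origin. The plate's outer face rests at about x = +40 mm, but is bent differently on each cover, up to 5 mm either way, which this pose does not show: 47 to 57 mm over rib and plate.
- barb (a point): Tip of the tab's barb under the case's ledge (hidden inside): at x = 42 mm, 6 mm above the cover's origin, at rest. The tab springs back with 2 N per mm pressed in. The barb lets go at 1.5 to 4.5 mm (3 to 9 N), depending on how the cover sits in its play. Above 18 N of finger force the tab cracks; 11 to 15 N frees it surely and grips the cover well enough to lift.
- cover_center (a point): Centre of the cover, 8.5 mm above the underside of its skirt, half-way up the lid.
- mat: Fixed teal rubber mat lying on the worktop, 200 x 170 x 4 mm (x, y, z); origin at the centre of its underside, on the worktop.
- jar: Bystander: glass jar of washers with aluminium cap, 56 mm across, 75 mm tall; origin at the centre of its foot.
- bell: Bystander: yellow plastic bicycle bell, 52 mm across, 38 mm tall; origin at the centre of its foot.
- lever_red: Bystander: red plastic tire lever lying flat, 16 x 108 x 7 mm, long along its y; origin under its body.
- seat_post: Bystander: silver aluminium seat post lying down, 285 mm long along its y, 31 mm high; origin under its middle.

How it is judged:
On the way, in this order (a step that is already met when the one before it is completed fails the run):
1. the cover is lifted clear above the box while the fingers still squeeze the tab (z of cover_center in the frame of case above 0.107 m and horizontal distance between cover_center and case below 0.05 m and contact force between the fingers and tab above 1 N), for 0.1 s.
2. the cover lies flat on the mat, let go (horizontal distance between cover_center and mat below 0.045 m and z of cover_center in the frame of mat below 0.0165 m and contact force between the fingers and cover below 0.1 N), for 0.2 s.
At the end, for the whole second after the job is handed in: The cover lies flat (within 0.06 rad), right way up and still on the mat, its centre within 45 mm of the mat's centre, not touched by the robot (all of step 2 and z of cover_center in the frame of mat above 0.009 m and angle between cover's own z axis and vertical below 0.06 rad and linear speed of cover below 0.02 m/s).
It fails at once if the tab is crushed: more than 18 N of finger force on it (contact force between the fingers and tab above 18 N).
It fails at once if the cover is shoved, pressed or pulled against the box or its catch with more than 20 N (contact force between cover and case above 20 N).
It fails at once if the cover is dropped or slammed on the mat: more than 25 N (contact force between cover and mat above 25 N).
It fails at once if a bystander is moved more than 15 mm (distance of any of jar, bell, lever_red, seat_post from where it was at the start of the episode above 0.015 m).
It also fails if it takes over 72 s, if anything falls off the work surface, if the arm or the gripper's body presses on something with over 40 N, if the wrist force passes 120 N, or if a joint passes its speed limit or range.

### The arm

A 6-joint arm with a two-finger parallel gripper is mounted at the origin on the work surface. World frame = base frame: x ahead of the robot, y to its left, z up, the work surface at z = 0. Lengths are in m, angles in rad, forces in N, time in s.
With the tool pointing down it reaches from about 0.4 to 0.925 m from the base axis. Payload 3.4 kg.
Tool frame: the origin (TCP) lies at the very end of the fingers, on their centre line; the grasp point (between the pads) lies 19 mm behind it; z points along the fingers, y is the direction in which the jaws open and shut (so a half turn about z gives the same grasp; the last joint's range is limited). The gripper opens to 85 mm and grips with 20 to 120 N. Pads are 22 mm wide; open, the fingers measure 114 mm over their backs; the gripper's body (76 mm by 85 mm) begins 54 mm behind the grasp point. The pads swing forward as they close: fully open they stand 13 mm farther back than shut.
Start: joints at [1.048, 0.307, 1.506, -0, 1.328, -0.073], TCP at [0.25, 0.518, 0.231] pointing down, gripper open.
Joint ranges: [-3.12, 3.12], [-1.05, 2.28], [0.14, 2.33], [-1.42, 4.57], [0.1, 2.73], [-2.68, 2.68]. Speed limits (rad/s): [2.57, 2.57, 3.14, 3.14, 3.14, 3.14].

### API

Orientations are given as a unit quaternion [x, y, z, w].
In Python, from workcell import movep, line_to, goto_joints, move_gripper, wait, solve_ik, get_image, camera_info, PlanningError, finish_job, recognise, trace, landmark_of, read_time, read_joint_pos, read_qvel, read_tau, read_eef_pos, read_tcp_rot, read_contact_force, read_wrist_torque, read_finger_gap gives the robot as it stands. Calls block until the motion is done:
- movep(position, orientation): joint-space move of the TCP to a pose.
- line_to(position, orientation=None, max_speed=0.15, max_force=None): straight line of the TCP; orientation=None keeps the orientation; max_speed is the mean speed in m/s. With max_force (N) it stops when the force on the tool has changed by that much, and returns True; else False.
- goto_joints(angles): joint-space move.
- move_gripper(opening, grasp_force=None): opening from 0.0 (shut) to 1.0 (fully open); grasp_force is the grip in N (None keeps the last); returns when the fingers have stopped.
- wait(seconds).
- solve_ik(position, orientation): joint angles nearest the present ones, or None.
- get_image(name): name is "scene" or "top" or "wrist"; returns the picture (420x560x3 uint8, blue, green, red); there is no depth.
- camera_info(name): a dict with "vfov" (degrees; the focal length in pixels is half the picture's height over the tangent of half this angle, whatever the lens; pixels are square), "cx", "cy" (the principal point, pixels), "k1" (the pictures are not rectified: a ray, as slopes to the right and down, at radius r is drawn at 1 + k1 r^2 times it, then the intrinsics apply), "R" (3x3) and "t" (3): a world point X has camera coordinates R X + t. Camera axes: x right, y down, z forward; pixel columns grow to the right and rows downward; lengths in m; the calibration is good to about 2 mm. A picture is of the moment at which its call begins: read the wrist's pose just before it. camera_info takes no time and is no camera call; for the wrist camera it gives the pose at the moment of the call.
A pose or a line that the arm cannot do raises PlanningError and nothing moves.
- finish_job(): hands the job in, once; it reports no verdict.
Trained networks look in the newest picture that a camera, given by its name, has taken for a name from the list of things; names that differ only in an ending like _2 or _b are one class to them, and where a whole thing is asked for, a point or a joint stands for the part that bears it (a point fixed in the world has none). Each returns a list of dicts, best first, with "p" (0 to 1); they miss things now and then, are a little off and sometimes report something else, mostly with a low value. They report only what shows in the picture. A call takes as long as a camera call.
- recognise(name, camera): "pixel" ([column, row] in pixels, amid what is visible of it).
- trace(name, camera): "mask" (420x560 bool, what is visible of it) and "pixel" ([column, row] in pixels, amid what is visible of it).
- landmark_of(name, camera): "pixel" ([column, row] in pixels: a listed point, or the origin of a listed thing).
Readings, each from a call of its own:
- read_time(): time.
- read_joint_pos(): joint angles.
- read_qvel(): joint speeds.
- read_tau(): joint torques, N m.
- read_eef_pos(): TCP position.
- read_tcp_rot(): TCP orientation.
- read_contact_force(): force on the tool from outside, world axes, zero at the start.
- read_wrist_torque(): the same for the moment, N m.
- read_finger_gap(): opening from 0.0 (shut) to 1.0 (fully open).
Only numpy, scipy, OpenCV 4.12 (cv2) and the standard library are available. Lean on these libraries where they do the work, as an engineer would, in place of code of your own. Each camera call takes 0.05 s, during which the arm holds its last target.

## Working session

There is one attempt and no reset: what is moved stays moved. The work goes in short steps, each a Python script; the robot and the scene stay as the last script left them, time stands still between calls to the robot, and variables do not carry over. Pictures are saved under pics/ and viewed, and the job is handed in when it is done.

```bash
mkdir -p pics; ls; python3 - <<'E'
from workcell import *
import cv2
for n in ["scene","top","wrist"]:
    im=get_image(n); cv2.imwrite(f"pics/{n}0.png",im)
    c=camera_info(n); print(n,c)
    for o in ["case","cover","rib_face","tab","mat","cover_center"]:
        r=landmark_of(o,n)
        print(o,[(round(d["p"],2),[round(float(v),1) for v in d["pixel"]]) for d in r[:2]])
print(read_time(),read_eef_pos(),read_tcp_rot(),read_finger_gap())
E
```

```text
pics
scene {'vfov': 46.239137355201905, 'cx': 272.29849809164034, 'cy': 200.52117602219806, 'k1': -0.050548154977178655, 'R': array([[-0.4284434 ,  0.90350673, -0.01057572],
       [ 0.61005071,  0.28061273, -0.74100919],
       [-0.66653911, -0.32393222, -0.6714116 ]]), 't': array([ 0.27306977, -0.29516458,  1.39286337])}
case [(0.84, [199.5, 190.6])]
cover [(0.66, [197.6, 167.3])]
rib_face [(0.89, [197.9, 151.3]), (0.45, [276.6, 243.9])]
tab [(0.61, [199.8, 165.3])]
mat [(0.66, [417.5, 255.8])]
cover_center [(0.73, [196.3, 159.0])]
top {'vfov': 50.27333753208072, 'cx': 275.17498215889776, 'cy': 206.03794261844408, 'k1': 0.01201562026484072, 'R': array([[-2.33840253e-02, -9.99717491e-01, -4.25745835e-03],
       [-9.84441920e-01,  2.37681331e-02, -1.74095324e-01],
       [ 1.74147333e-01,  1.20171001e-04, -9.84719601e-01]]), 't': array([0.0154719 , 0.63545376, 0.89587875])}
case [(0.77, [374.3, 245.2])]
cover [(0.6, [385.5, 241.8])]
rib_face [(0.97, [387.4, 247.9])]
tab [(0.42, [379.7, 242.9])]
mat [(0.72, [160.4, 252.5]), (0.38, [274.0, 214.8])]
cover_center [(0.91, [383.7, 244.6])]
wrist {'vfov': 71.6100268253545, 'cx': 279.320687820799, 'cy': 212.2803148944227, 'k1': 0.012398122235359074, 'R': array([[ 4.33567821e-01,  9.01120852e-01, -3.94359961e-04],
       [ 8.56788671e-01, -4.12102055e-01,  3.09975917e-01],
       [ 2.79163245e-01, -1.34733466e-01, -9.50744327e-01]]), 't': array([-0.57402676, -0.0406825 ,  0.38050046])}
case []
cover []
rib_face []
tab []
mat []
cover_center []
1.05 [0.24952853 0.5180338  0.23131509] [2.22536512e-01 9.74924356e-01 5.16338242e-06 1.60927360e-05] 1.002318713737505
```

View pics/scene0.png

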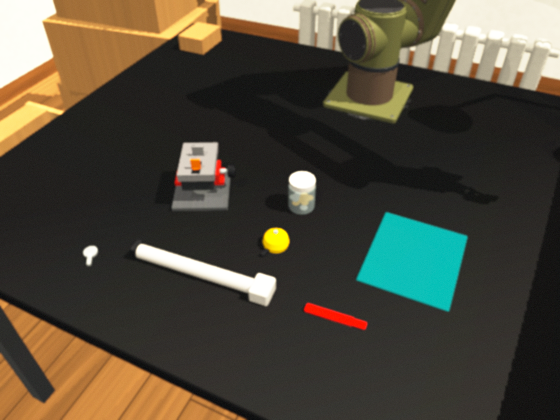

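View pics/top0.png

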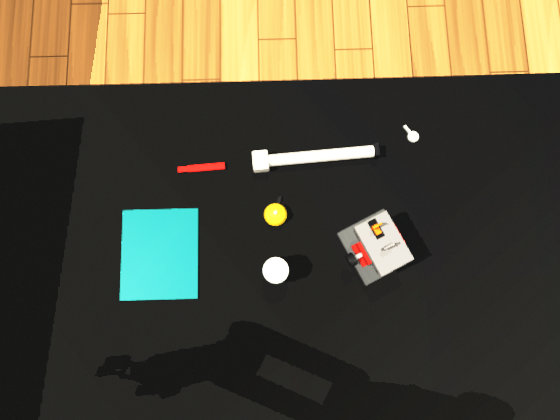

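The scene view shows the box at about (200,180), the mat at (415,258), and the jar and bell between them. In the top view the box is at (383,243) with the orange tab at (377,228), so the box's +x points away from the robot and slightly left. Next I'll get a rough pose, then look with the wrist camera.

```bash
cat > h.py <<'E'
import numpy as np, cv2
from workcell import *
from scipy.spatial.transform import Rotation as Ro
def K(c,h=420):
    f=h/2/np.tan(np.radians(c["vfov"])/2); return np.array([[f,0,c["cx"]],[0,f,c["cy"]],[0,0,1]])
def dist(c):
    # radial factor applies to undistorted slopes: same as OpenCV k1
    return np.array([c["k1"],0,0,0,0.])
def toplane(px,c,z):
    p=cv2.undistortPoints(np.array(px,float).reshape(-1,1,2),K(c),dist(c)).reshape(-1,2)
    d=np.c_[p,np.ones(len(p))]@c["R"]; o=-c["R"].T@c["t"]
    return o+d*((z-o[2])/d[:,2])[:,None]
def proj(X,c):
    return cv2.projectPoints(np.array(X,float).reshape(-1,1,3),cv2.Rodrigues(c["R"])[0],c["t"],K(c),dist(c))[0].reshape(-1,2)
def down(yaw):
    # tool z down; jaw (tool y) along world direction yaw
    y=np.array([np.cos(yaw),np.sin(yaw),0]);z=np.array([0,0,-1.]);x=np.cross(y,z)
    return Ro.from_matrix(np.c_[x,y,z]).as_quat()
E
python3 - <<'E'
from h import *
for n,L in [("top",dict(mat=[160.4,252.5],rib=[387.4,247.9],cc=[383.7,244.6],case=[374.3,245.2])),("scene",dict(mat=[417.5,255.8],rib=[197.9,151.3],cc=[196.3,159],case=[199.5,190.6]))]:
    c=camera_info(n)
    for k,z in dict(mat=0,rib=.105,cc=.0845,case=0).items(): print(n,k,toplane(L[k],c,z)[0].round(3))
im=get_image("top"); 
hsv=cv2.cvtColor(im,cv2.COLOR_BGR2HSV)
m=cv2.inRange(hsv,(80,100,60),(100,255,255)); r=cv2.minAreaRect(max(cv2.findContours(m,0,2)[0],key=cv2.contourArea))
c=camera_info("top"); P=toplane(cv2.boxPoints(r),c,.004); print("mat",P.round(3),P.mean(0))
for n in ["jar","bell","seat_post","lever_red"]:
    for d in landmark_of(n,"top")[:1]: print(n,toplane(d["pixel"],c,0)[0].round(3))
# orange plate
o=cv2.inRange(hsv,(5,150,120),(22,255,255)); o[:, :330]=0; o[:150]=0;o[300:]=0
ys,xs=np.nonzero(o); print(len(xs),xs.mean(),ys.mean(),toplane([xs.mean(),ys.mean()],c,.11))
r=trace("cover","top")[0]; b=cv2.minAreaRect(max(cv2.findContours(r["mask"].astype(np.uint8),0,2)[0],key=cv2.contourArea)); P=toplane(cv2.boxPoints(b),c,.093);print(P.round(3),P.mean(0))
print(im.shape); cv2.imwrite("pics/crop.png",cv2.resize(im[190:310,310:440],None,fx=5,fy=5,interpolation=cv2.INTER_CUBIC))
E
```

```text
top mat [0.547 0.257 0.   ]
top rib [ 0.538 -0.22   0.105]
top cc [ 0.546 -0.218  0.085]
top case [ 0.552 -0.217  0.   ]
scene mat [0.538 0.264 0.   ]
scene rib [ 0.542 -0.217  0.105]
scene cc [ 0.544 -0.222  0.085]
scene case [ 0.55  -0.222  0.   ]
mat [[0.651 0.351 0.004]
 [0.647 0.174 0.004]
 [0.442 0.172 0.004]
 [0.447 0.343 0.004]] [0.5467456  0.25978167 0.004     ]
jar [0.491 0.002 0.   ]
bell [ 0.624 -0.001  0.   ]
seat_post [ 0.752 -0.104  0.   ]
lever_red [ 0.748  0.159 -0.   ]
58 375.9655172413793 228.74137931034483 [[ 0.57553876 -0.19830939  0.11      ]]
[[ 0.58  -0.155  0.093]
 [ 0.617 -0.225  0.093]
 [ 0.516 -0.274  0.093]
 [ 0.48  -0.204  0.093]] [ 0.54830667 -0.21443467  0.093     ]
(420, 560, 3)
```

View pics/crop.png

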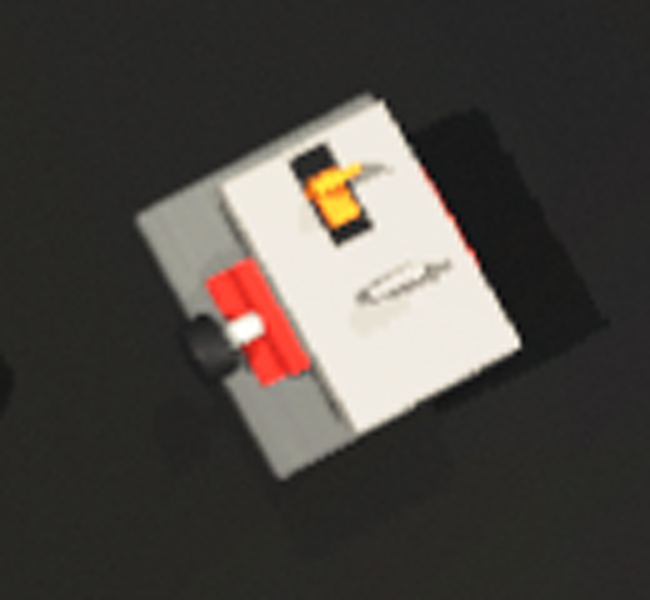

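```bash
python3 - <<'E'
from h import *
c=camera_info("wrist"); Rt=Ro.from_quat(read_tcp_rot()).as_matrix(); o=-c["R"].T@c["t"]
print("cam in tool",Rt.T@(o-read_eef_pos()),"axis",Rt.T@c["R"][2])
yaw=np.radians(26)
for y in (yaw,yaw+np.pi):
    print(np.degrees(y),[solve_ik([.548,-.216,z],down(y)) for z in (.27,.095)], solve_ik([.545,.26,.1],down(y)))
E
```

```text
cam in tool [ 0.07946959 -0.00085731 -0.14280019] axis [-3.09976515e-01 -3.52782235e-04  9.50744148e-01]
26.0 [array([-4.47166545e-01,  3.00251309e-01,  1.41637103e+00, -4.44089210e-16,
        1.42497031e+00, -9.00952150e-01]), array([-4.47166545e-01,  4.56247188e-01,  1.64964775e+00, -4.44089210e-16,
        1.03569771e+00, -9.00952150e-01])] [ 3.75188348e-01  4.67747723e-01  1.61104761e+00 -4.44089210e-16
  1.06279732e+00 -7.85972579e-02]
206.0 [array([-4.47166545e-01,  3.00251309e-01,  1.41637103e+00, -4.44089210e-16,
        1.42497031e+00,  2.24064050e+00]), array([-4.47166545e-01,  4.56247188e-01,  1.64964775e+00, -4.44089210e-16,
        1.03569771e+00,  2.24064050e+00])] None
```

```bash
python3 - <<'E'
from h import *
y=np.radians(26)
movep([.548,-.216,.25],down(y))
p=read_eef_pos();c=camera_info("wrist");im=get_image("wrist");cv2.imwrite("pics/w1.png",im)
np.savez("w1.npz",im=im,R=c["R"],t=c["t"])
for o,z in [("rib_face",.105),("cover_center",.0845),("cover",.076),("tab",.076),("case",0)]:
    for d in landmark_of(o,"wrist")[:2]: print(o,d["p"],d["pixel"],toplane(d["pixel"],c,z)[0].round(4))
print(read_time(),p,read_contact_force())
E
```

```text
rib_face 0.58 [266.9, 200.0] [ 0.5369 -0.2225  0.105 ]
cover_center 0.9 [279.1, 194.3] [ 0.5478 -0.2164  0.0845]
cover 0.75 [278.7, 193.8] [ 0.5481 -0.218   0.076 ]
4.4417 [ 0.54827043 -0.21509929  0.24999552] [ 0.0704043   0.4883272  -0.19858031]
```

View pics/w1.png

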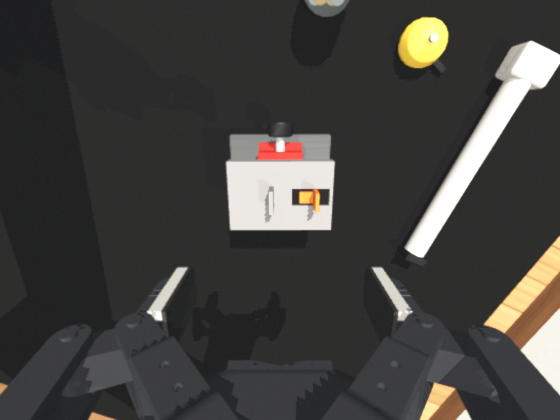

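```bash
python3 - <<'E'
import cv2
im=cv2.imread("pics/w1.png")
cv2.imwrite("pics/w1c.png",cv2.resize(im[115:245,215:345],None,fx=4.6,fy=4.6,interpolation=cv2.INTER_CUBIC))
E
```

```text
(no output)
```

View pics/w1c.png

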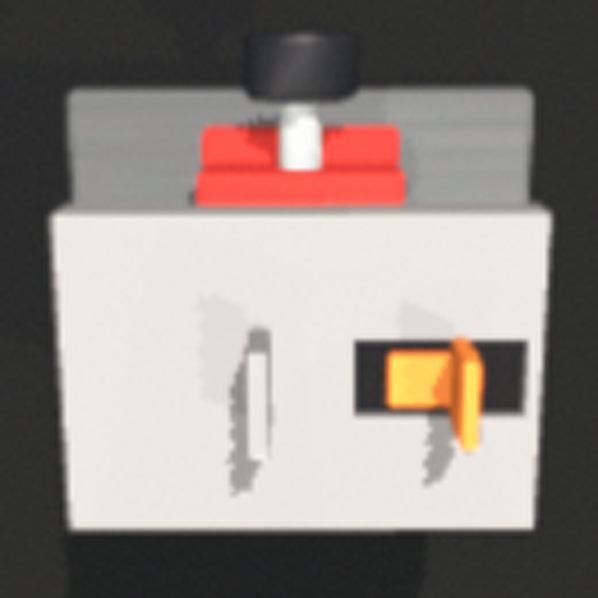

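```bash
python3 - <<'E'
from h import *
c=dict(camera_info("wrist"))
f=lambda L:[[215+(x+.5)/4.6-.5,115+(y+.5)/4.6-.5] for x,y in L]
P=toplane(f([(52,212),(550,212),(535,528),(69,528)]),c,.093); print(P.round(4),P.mean(0))
for a,b in [(0,1),(3,2),(3,0),(2,1)]: d=P[b]-P[a]; print(np.hypot(*d[:2]),np.degrees(np.arctan2(d[1],d[0])))
ctr=P.mean(0); y=np.radians(26); ux=np.array([np.cos(y),np.sin(y)]);uy=np.array([-ux[1],ux[0]])
for n,px,z in [("ribtop L",[(247,350),(247,460)],.117),("ribtop R",[(271,350),(270,460)],.117),("plate R",[(482,365),(479,450)],.118),("plate L",[(457,365),(458,450)],.118)]:
    for q in toplane(f(px),c,z): print(n,((q-ctr)[:2]@ux*1000).round(1),((q-ctr)[:2]@uy*1000).round(1))
E
```

```text
[[ 0.4823 -0.207   0.093 ]
 [ 0.5818 -0.1584  0.093 ]
 [ 0.6156 -0.2257  0.093 ]
 [ 0.5152 -0.2749  0.093 ]] [ 0.54871903 -0.21649701  0.093     ]
0.11078513456872749 26.064788205993793
0.1118489892173108 26.07856085160771
0.07541809489448299 115.88048725953101
0.07539529167108747 116.68890575299613
ribtop L -11.6 12.1
ribtop L -11.9 -12.5
ribtop R -6.5 12.1
ribtop R -6.9 -12.4
plate R 38.1 9.1
plate R 38.3 -9.8
plate L 32.8 9.1
plate L 33.8 -9.8
```

Wrist view, around (280,195): the cover's corners fit 111 x 75 mm at yaw 26.1° with centre (0.5487, -0.2165). The rib face is at -11.8 mm and the plate face at +38.2 mm. I'll take a closer overhead look to refine the width, and also test how well the gripper tracks its commanded opening.

```bash
python3 - <<'E'
from h import *
y=np.radians(26.1); ux=np.array([np.cos(y),np.sin(y)]);uy=np.array([-ux[1],ux[0]])
ctr=np.array([.5487,-.2165])
p=ctr+.0132*ux-.06*uy
line_to([*p,.15],down(y))
c=camera_info("wrist");im=get_image("wrist")
np.savez("w2.npz",im=im,R=c["R"],t=c["t"]);cv2.imwrite("pics/w2.png",im)
print(c["R"],c["t"],c["vfov"],proj([[*ctr,.093]],c))
q=proj([[*(ctr+.0132*ux),.105]],c)[0].astype(int);x0,y0=q-[65,50];print(x0,y0)
cv2.imwrite("pics/w2c.png",cv2.resize(im[y0:y0+100,x0:x0+130],None,fx=6,fy=6,interpolation=cv2.INTER_CUBIC))
f0=read_contact_force()
for o in (.8,.7,.62):
    move_gripper(o,20); print(o,read_finger_gap(),read_time())
    wait(.2); print(read_finger_gap())
print(f0,read_contact_force())
E
```

```text
[[ 8.97868678e-01  4.40263224e-01 -3.61576159e-04]
 [ 4.18543276e-01 -8.53317871e-01  3.10918216e-01]
 [ 1.36577317e-01 -2.79315063e-01 -9.50436601e-01]] [-0.41006865 -0.48755302  0.14937159] 71.6100268253545 [[260.39518895 146.65798325]]
215 98
0.8 0.8039038806286077 5.7417
0.7990695540757177
0.7 0.7000357018581692 6.1917
0.6979484024503464
0.62 0.6199038908693862 6.6333
0.6189670381736647
[ 0.49704636 -0.10740518  0.29012374] [ 0.15420104  0.38532596 -0.57830257]
```

View pics/w2c.png

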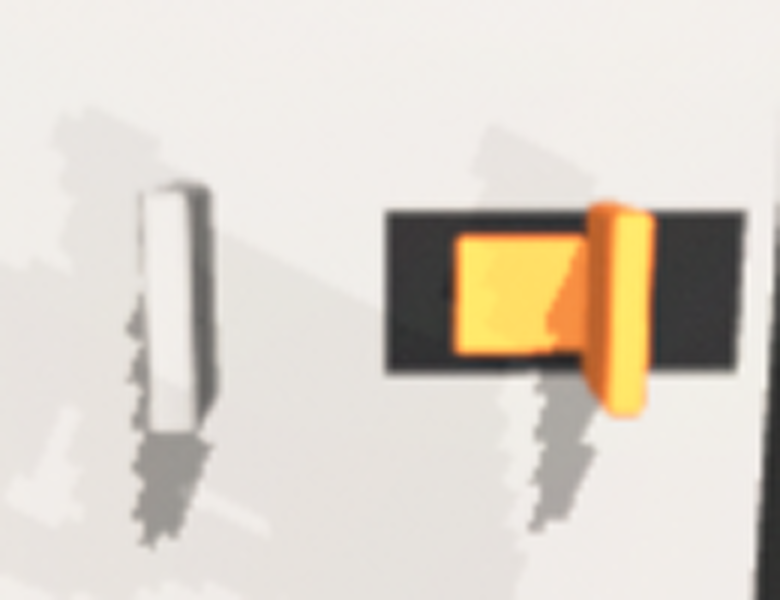

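View pics/w2.png

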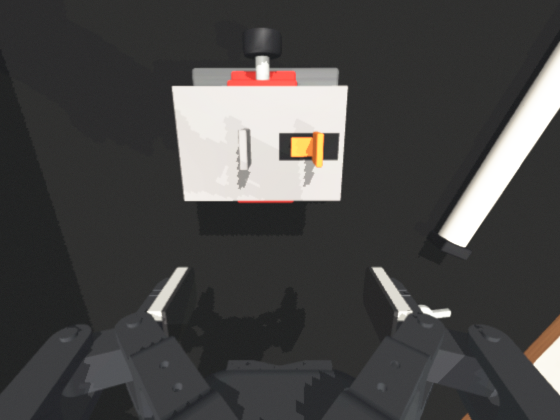

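```bash
python3 - <<'E'
from h import *
D=np.load("w2.npz");c=dict(camera_info("wrist"));c["R"]=D["R"];c["t"]=D["t"]
y=np.radians(26.1); ux=np.array([np.cos(y),np.sin(y)]);uy=np.array([-ux[1],ux[0]]);ctr=np.array([.5487,-.2165])
f=lambda L:[[215+(x+.5)/6-.5,98+(y+.5)/6-.5] for x,y in L]
for n,px,z in [("rib L",[(141,195),(149,425)],.117),("rib R",[(188,195),(196,425)],.117),("plate L",[(613,215),(606,405)],.118),("plate R",[(655,215),(645,405)],.118),("slot",[(386,290),(741,290)],.093),("tabbase L",[(455,300)],.094)]:
    for q in toplane(f(px),c,z): print(n,((q[:2]-ctr)@ux*1000).round(1),((q[:2]-ctr)@uy*1000).round(1))
P=toplane([(174,88),(348,87),(342,201),(185,201)],c,.093);print(P.mean(0)[:2],np.degrees(np.arctan2(*(P[1]-P[0])[1::-1])),np.degrees(np.arctan2(*(P[2]-P[3])[1::-1])))
E
```

```text
rib L -11.3 11.7
rib L -11.5 -10.7
rib R -6.7 11.7
rib R -6.7 -10.7
plate L 34.5 9.9
plate L 34.6 -8.5
plate R 38.6 9.9
plate R 38.5 -8.5
slot 12.5 0.5
slot 52.3 0.5
tabbase L 20.2 -0.5
[ 0.55019391 -0.21658053] 26.456241951706446 26.129673029297884
```

```bash
python3 - <<'E'
from h import *
im=get_image("wrist");cv2.imwrite("pics/w3c.png",cv2.resize(im[230:340,130:430],None,fx=2.6,fy=2.6,interpolation=cv2.INTER_CUBIC))
a=np.load("w2.npz")["im"];cv2.imwrite("pics/w2f.png",cv2.resize(a[230:340,130:430],None,fx=2.6,fy=2.6,interpolation=cv2.INTER_CUBIC))
E
```

```text
(no output)
```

View pics/w3c.png

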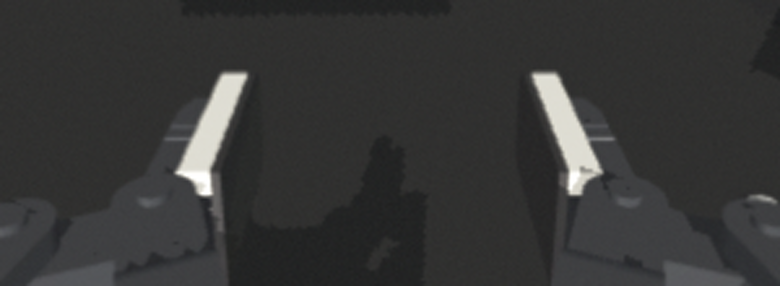

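View pics/w2f.png

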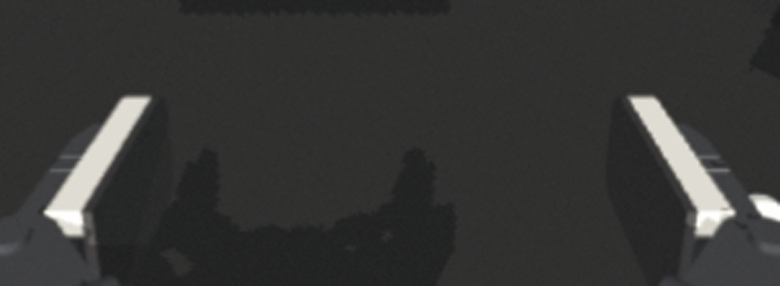

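```bash
python3 - <<'E'
from h import *
for o in (.9,.7,.6,.5,.4,.2,.0,.62):
    move_gripper(o,20); g=read_finger_gap()
    c=camera_info("wrist");p=read_eef_pos();Rt=Ro.from_quat(read_tcp_rot()).as_matrix()
    im=get_image("wrist"); gr=im.min(2)
    m=(gr>140).astype(np.uint8); m[:245]=0; m[310:]=0; m[:,:140]=0;m[:,425:]=0
    e=[]
    for s in (slice(0,280),slice(280,560)):
        mm=np.zeros_like(m);mm[:,s]=m[:,s]
        n,l,st,_=cv2.connectedComponentsWithStats(mm); k=1+np.argmax(st[1:,4]); ys,xs=np.nonzero(l==k)
        r=ys.min(); row=r+2; xx=xs[ys==row]; e.append((xx.min()-.5,xx.max()+.5,r-.5))
    L,Rr=e[0],e[1]
    # inner corner at plane tool x=+0.011
    org=-c["R"].T@c["t"]
    def pt(px):
        q=cv2.undistortPoints(np.array([[px]],float),K(c),dist(c)).ravel()
        d=Rt.T@(c["R"].T@np.array([q[0],q[1],1])); oo=Rt.T@(org-p); return oo+d*((.011-oo[0])/d[0])
    a,b=pt((L[1],L[2]+2)),pt((Rr[0],Rr[2]+2))
    print(o,round(g,4),e,(1000*a).round(1),(1000*b).round(1),"sep",round(1000*(b-a)[1],1))
print(read_time())
E
```

```text
0.9 0.8964 [(np.float64(186.5), np.float64(197.5), np.float64(263.5)), (np.float64(361.5), np.float64(372.5), np.float64(263.5))] [ 11.  -40.  -17.2] [ 11.   39.  -17.1] sep 79.1
0.7 0.6996 [(np.float64(206.5), np.float64(216.5), np.float64(259.5)), (np.float64(342.5), np.float64(352.5), np.float64(259.5))] [ 11.  -31.7 -13.2] [ 11.   30.7 -13. ] sep 62.4
0.6 0.5993 [(np.float64(215.5), np.float64(225.5), np.float64(257.5)), (np.float64(332.5), np.float64(343.5), np.float64(257.5))] [ 11.  -27.7 -11. ] [ 11.   26.1 -10.9] sep 53.8
0.5 0.5009 [(np.float64(224.5), np.float64(234.5), np.float64(256.5)), (np.float64(324.5), np.float64(334.5), np.float64(256.5))] [ 11.  -23.3  -9.9] [11.  22.3 -9.9] sep 45.6
0.4 0.3973 [(np.float64(233.5), np.float64(243.5), np.float64(255.5)), (np.float64(315.5), np.float64(325.5), np.float64(255.5))] [ 11.  -18.9  -8.8] [11.  17.8 -8.7] sep 36.7
0.2 0.2021 [(np.float64(250.5), np.float64(259.5), np.float64(254.5)), (np.float64(298.5), np.float64(308.5), np.float64(254.5))] [ 11.  -10.8  -7.7] [11.   9.3 -7.6] sep 20.0
0.0 0.0006 [(np.float64(266.5), np.float64(276.5), np.float64(254.5)), (np.float64(282.5), np.float64(292.5), np.float64(254.5))] [11.  -2.1 -7.6] [11.   1.  -7.6] sep 3.1
0.62 0.6193 [(np.float64(213.5), np.float64(224.5), np.float64(257.5)), (np.float64(334.5), np.float64(344.5), np.float64(257.5))] [ 11.  -28.1 -11. ] [ 11.   27.1 -10.9] sep 55.3
9.875
```

```bash
cat >> h.py <<'E'
YAW=np.radians(26.1); ux=np.array([np.cos(YAW),np.sin(YAW)]);uy=np.array([-ux[1],ux[0]]);CTR=np.array([.5487,-.2165])
def F():
    f=np.mean([read_contact_force() for _ in range(5)],0); return np.array([f[:2]@ux,f[:2]@uy,f[2]]).round(2)
E
python3 - <<'E'
from h import *
move_gripper(.8,20)
p=CTR+.0138*ux
line_to([*p,.15],down(YAW))
print(line_to([*p,.0945],max_speed=.05,max_force=5), read_eef_pos(),F())
for o in (.66,.615):
    move_gripper(o,20); wait(.2); print(o,read_finger_gap(),F())
cv2.imwrite("pics/w4.png",get_image("wrist"))
print(read_time())
E
```

```text
False [ 0.56140601 -0.21056091  0.09488774] [0.4  0.2  0.03]
0.66 0.6611579477732697 [ 0.34 -0.34  0.82]
0.615 0.617295087682074 [-0.31 -0.43  0.45]
12.925
```

View pics/w4.png

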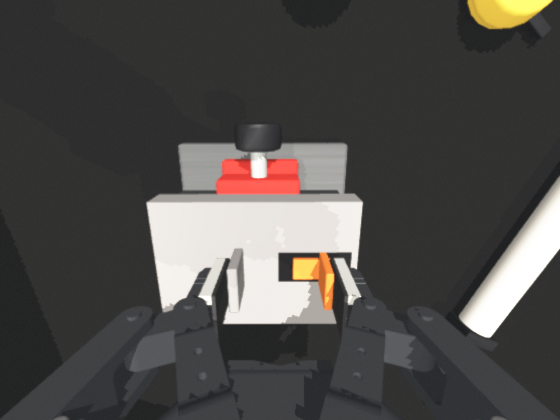

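The wrist view shows the pads straddling the rib at (235,280) and the orange plate at (327,282), with small, even gaps. Next I'll squeeze in small steps.

```bash
python3 - <<'E'
from h import *
for o in (.595,.58,.565,.55,.54):
    move_gripper(o,20); wait(.15); print(o,round(read_finger_gap(),4),F(),F(),read_wrist_torque().round(3))
im=get_image("wrist");cv2.imwrite("pics/w5.png",cv2.resize(im[180:340,140:370],None,fx=3.4,fy=3.4,interpolation=cv2.INTER_CUBIC))
print(read_time())
E
```

```text
0.595 0.5919 [-1.26 -0.51  0.05] [-1.26 -0.51  0.05] [ 0.003  0.015 -0.017]
0.58 0.582 [ 0.05 -0.49  0.1 ] [ 0.05 -0.49  0.1 ] [-0.036  0.045  0.032]
0.565 0.5672 [-2.71  1.    3.88] [-2.71  1.    3.88] [-0.178  0.411  0.071]
0.55 0.5497 [-5.26  0.53  6.3 ] [-5.26  0.53  6.3 ] [-0.277  0.637  0.012]
0.54 0.5399 [-5.79 -0.45  7.17] [-5.79 -0.45  7.17] [-0.271  0.703  0.033]
14.8083
```

View pics/w5.png

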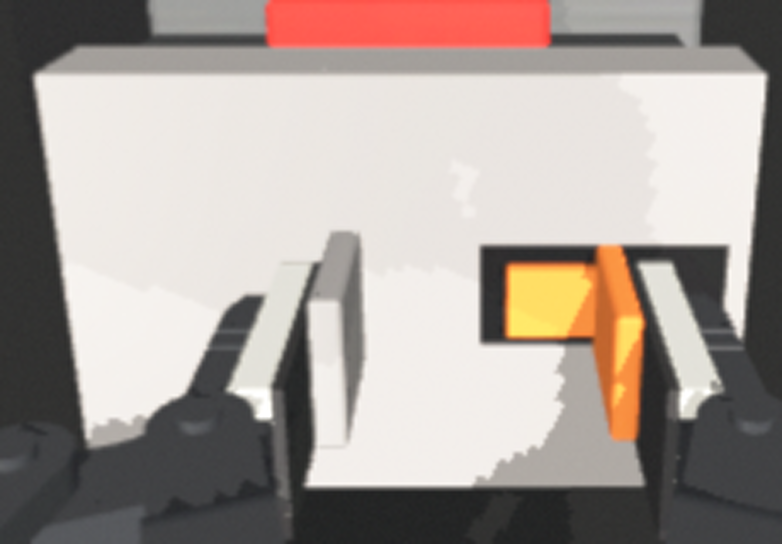

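The tool feels -5.8 N in x and +7.2 N in z. The rib finger is pushing the cover and the swinging pads are dragging it down, so I'll relieve both in small steps.

```bash
python3 - <<'E'
from h import *
p=CTR+.0138*ux; z=.0945
p0=read_eef_pos(); print(((p0[:2]-CTR)@ux*1e3).round(2),p0[2])
dx=0
for i in range(8):
    f=F()
    if abs(f[0])<1.2 and abs(f[2])<1.5: break
    if abs(f[0])>=1.2: dx+=np.sign(f[0])*.0003
    if f[2]>1.5: z+=.0002
    q=p+dx*ux; line_to([*q,z],max_speed=.01); wait(.1)
    print(i,round(dx*1e3,2),z,F(),read_finger_gap().__round__(4))
print(read_time())
E
```

```text
12.76 0.0950012504304583
0 -0.3 0.0947 [-4.53  0.61  5.77] 0.5431
1 -0.6 0.09490000000000001 [-3.77  0.47  5.34] 0.5426
2 -0.9 0.09510000000000002 [-2.07 -0.22  3.22] 0.5414
3 -1.2 0.09530000000000002 [-0.44  0.03  0.22] 0.5444
16.2083
```

```bash
python3 - <<'E'
from h import *
p=CTR+.0126*ux; z=.0953
for o in (.53,.52,.51):
    move_gripper(o,20); wait(.1); print(o,round(read_finger_gap(),4),F())
    for i in range(3):
        f=F()
        if abs(f[0])<1.2 and abs(f[2])<1.5: break
        if abs(f[0])>=1.2: p=p+np.sign(f[0])*.0003*ux
        if abs(f[2])>1.5: z+=.0002*np.sign(f[2])
        line_to([*p,z],max_speed=.01); wait(.1)
    print("  ",z,F(),round(read_finger_gap(),4))
im=get_image("wrist");cv2.imwrite("pics/w6.png",cv2.resize(im[180:340,140:370],None,fx=3.4,fy=3.4,interpolation=cv2.INTER_CUBIC))
print(read_time(),((p-CTR)@ux*1e3),read_eef_pos())
E
```

```text
0.53 0.5319 [-1.64  1.07  2.99]
   0.0955 [ 0.77  0.2  -0.23] 0.5299
0.52 0.5205 [-0.63 -0.07  0.98]
   0.0955 [-0.63 -0.07  0.98] 0.5205
0.51 0.5161 [-1.94 -0.74  3.16]
   0.09610000000000002 [ 0.1   0.11 -1.19] 0.5196
18.6083 12.000000000000044 [ 0.55942358 -0.2111285   0.09593614]
```

View pics/w6.png

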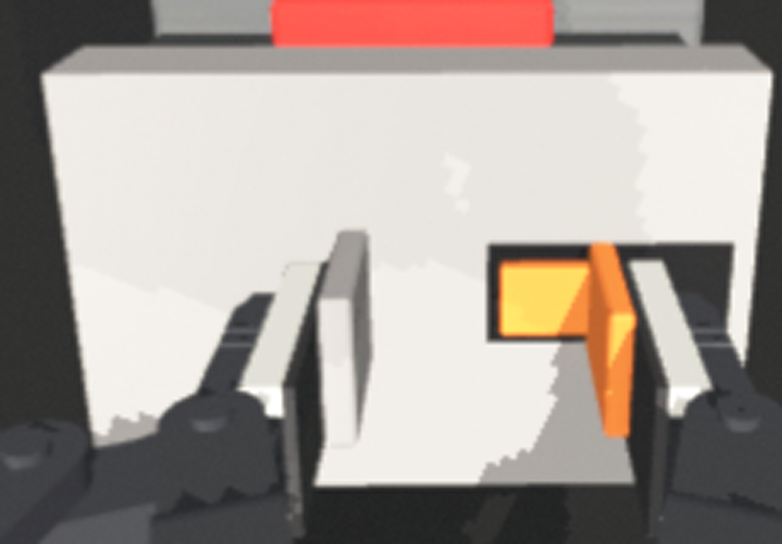

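Measured from its slot, the tab is pressed in about 6 mm (its base was 7.7 mm from the slot end and is now about 1.6 mm), which means roughly 12 N. That is inside the target band, so I'll lift slowly with a force guard.

```bash
python3 - <<'E'
from h import *
p=read_eef_pos(); q=CTR+.012*ux; z=.0961
for dz in (.001,.003,.006,.012,.02,.03):
    r=line_to([*q,z+dz],max_speed=.02,max_force=6); wait(.05); print(dz,r,F(),round(read_finger_gap(),4),read_eef_pos()[2])
    if r: break
im=get_image("wrist");cv2.imwrite("pics/w7.png",im)
print(read_time())
E
```

```text
0.001 False [ 0.36 -0.19 -1.18] 0.5117 0.0969070446874688
0.003 False [ 0.    1.09 -0.75] 0.5077 0.09919953454628092
0.006 False [-0.08 -0.03 -1.06] 0.5157 0.10223409421447013
0.012 False [-0.24  0.52 -1.69] 0.5129 0.10819948750871923
0.02 False [ 0.26  0.3  -0.74] 0.513 0.11616034395424149
0.03 False [-0.45 -0.5  -1.7 ] 0.517 0.12608934501696664
21.4083
```

View pics/w7.png

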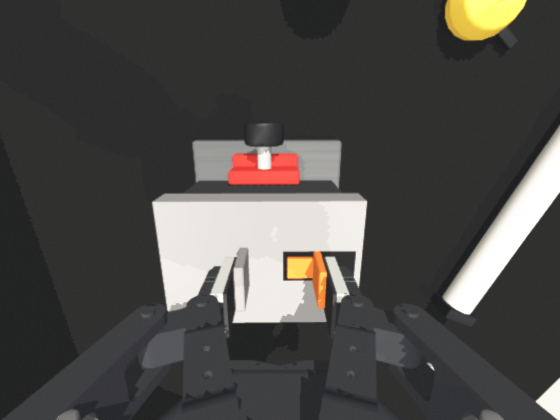

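The cover came up with the fingers at about 1.1–1.7 N of weight, and the wrist view shows it held level. Next I'll carry it high to the mat.

```bash
python3 - <<'E'
from h import *
q=CTR+.012*ux
line_to([*q,.23],max_speed=.1); wait(.2)
mat=np.array([.5467,.2595]); t=mat+.012*ux
a=q; 
line_to([*t,.23],max_speed=.15); wait(.2)
print(F(),round(read_finger_gap(),4))
line_to([*t,.06],max_speed=.08); wait(.3)
cv2.imwrite("pics/w8.png",get_image("wrist"));cv2.imwrite("pics/s8.png",get_image("scene"));print(F(),read_time())
E
```

```text
[-0.45 -0.32 -1.25] 0.511
[-0.79 -0.85 -1.44] 29.0
```

View pics/w8.png

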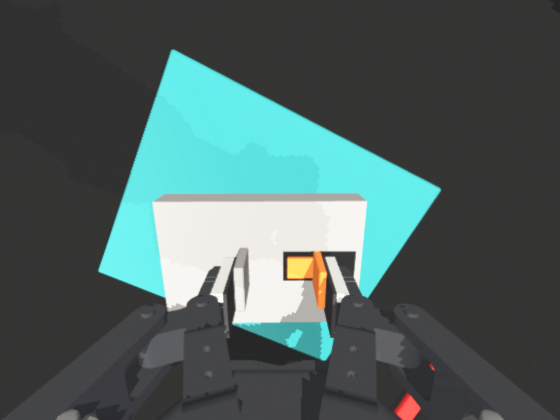

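View pics/s8.png

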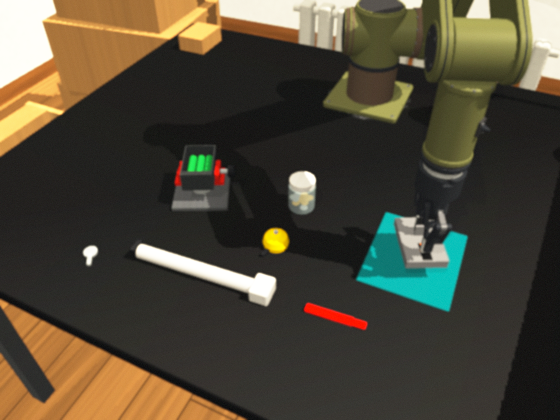

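The box is open, with its green cells showing at (203,163), and the cover hangs level over the mat at (420,243). I'll lower it under a force guard and release it gradually.

```bash
python3 - <<'E'
from h import *
mat=np.array([.5467,.2595]); t=mat+.012*ux
print(line_to([*t,.028],max_speed=.03),F())
r=line_to([*t,.0215],max_speed=.01,max_force=3); print(r,F(),read_eef_pos())
for o in (.53,.55,.57,.59,.62,.7,.8):
    move_gripper(o,20); print(o,F())
e=read_eef_pos()
line_to([*e[:2],.15],max_speed=.06); wait(.3)
cv2.imwrite("pics/w9.png",get_image("wrist"))
c=camera_info("top");cv2.imwrite("pics/t9.png",get_image("top"))
for n in ("top","wrist"):
    c=camera_info(n)
    for o,z in (("cover_center",.0125),("jar",0),("bell",0),("lever_red",0),("seat_post",0)):
        for d in landmark_of(o,n)[:1]: print(n,o,d["p"],toplane(d["pixel"],c,z)[0].round(3))
print(read_time())
E
```

```text
False [ 0.24  0.15 -1.49]
True [-0.55  0.32  3.33] [0.55736403 0.26470834 0.02351954]
0.53 [ 0.55 -0.78  4.44]
0.55 [ 2.17 -0.32  3.49]
0.57 [ 1.84 -0.23  1.78]
0.59 [1.34 0.38 0.77]
0.62 [ 0.34 -0.69 -0.47]
0.7 [-0.24  0.12 -0.62]
0.8 [-0.38  0.18  0.07]
top cover_center 0.58 [0.54  0.258 0.012]
top jar 0.81 [0.497 0.001 0.   ]
top bell 0.57 [ 0.627 -0.005  0.   ]
top lever_red 0.66 [0.742 0.158 0.   ]
top seat_post 0.89 [ 0.753 -0.098  0.   ]
wrist cover_center 0.83 [0.543 0.258 0.013]
wrist jar 0.98 [ 0.501 -0.003  0.   ]
wrist lever_red 0.27 [0.499 0.    0.   ]
35.4667
```

View pics/w9.png

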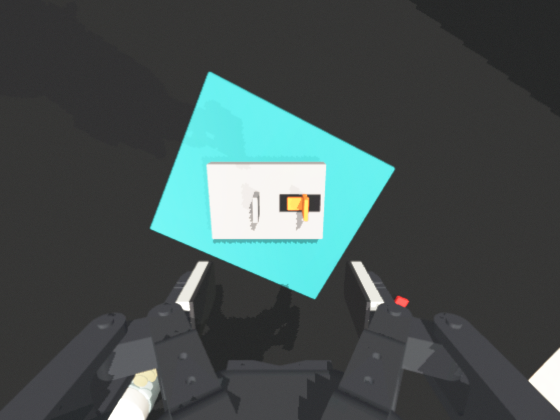

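View pics/t9.png

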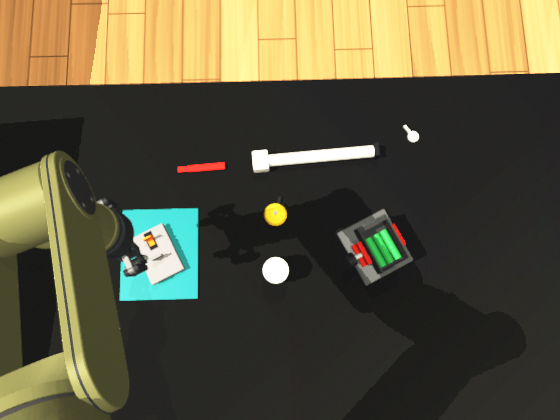

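The cover lies flat, upright and centred on the mat. In the wrist view it is at (266,202), well inside the teal area, and the bystanders haven't moved. I'm handing it in.

```bash
python3 - <<'E'
from workcell import *
print(finish_job(), read_time())
E
```

```text
the job is handed in; nothing more can be done
the job is handed in; nothing more can be done
```

The cover is off the box and lying flat, right way up, in the middle of the teal mat. I handed the job in at about 36 s of the 72 s allowed; the system gave no verdict.

**Squeeze:** Rib and plate together measured about 50 mm in the wrist images. I closed the gripper in small steps until the tab was pressed in about 6 mm. From the stated 2 N per mm spring that is roughly 12 N. Finger force can't be read directly, so this is an estimate.

**Forces on the box:** Partway through the squeeze the tool read about 5.8 N sideways and 7.2 N vertically as the fingers pushed against the cover. I eased both to near zero before lifting, and the lift itself showed only the cover's weight (about 1–1.7 N).

**Placing:** The cover touched down on a 3 N force guard (at most about 4.4 N vertical read while opening the fingers). The wrist camera then put its centre about 4 mm from the mat's centre, and the top camera about 7 mm.

**Bystanders:** The top camera showed the jar, bell, tire lever and seat post within about 6 mm of where they started, which is within detection noise. One low-confidence wrist detection (0.27) put the lever where the jar stands. I ignored it, because the top view showed the lever unmoved.

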